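# Sort the tea tins by heft: full to the display stands, empty to the refill tray

## Task

Four slim sealed tea tins stand among the tea ware; two are full and two are empty, which you can only tell by lifting them. Stand the two full tins in the middle of the two round wooden display stands, one on each, and stand the two empty tins in the pale wooden refill tray, one in each compartment. Keep the slim tins upright all along and do not move the broad tin, the lidded porcelain bowl or the porcelain jug.

Things in the scene. Friction and masses are not known exactly. Their poses are not given: they have to be found in the camera images.
- tin_a: One of four look-alike slim sealed tea tins: upright bare metal cylinder, 60 mm in diameter, 90 mm tall, pale body; the top 26 mm is a darker grey lid of the same diameter, with a pale disc on top, that does not come off. Two are full (0.30 to 0.42 kg), two empty (0.07 to 0.11 kg): told only by weight when lifted. Origin: centre of its underside, z up.
- tin_b: One of four look-alike slim sealed tea tins: upright bare metal cylinder, 60 mm in diameter, 90 mm tall, pale body; the top 26 mm is a darker grey lid of the same diameter, with a pale disc on top, that does not come off. Two are full (0.30 to 0.42 kg), two empty (0.07 to 0.11 kg): told only by weight when lifted. Origin: centre of its underside, z up.
- tin_c: One of four look-alike slim sealed tea tins: upright bare metal cylinder, 60 mm in diameter, 90 mm tall, pale body; the top 26 mm is a darker grey lid of the same diameter, with a pale disc on top, that does not come off. Two are full (0.30 to 0.42 kg), two empty (0.07 to 0.11 kg): told only by weight when lifted. Origin: centre of its underside, z up.
- tin_d: One of four look-alike slim sealed tea tins: upright bare metal cylinder, 60 mm in diameter, 90 mm tall, pale body; the top 26 mm is a darker grey lid of the same diameter, with a pale disc on top, that does not come off. Two are full (0.30 to 0.42 kg), two empty (0.07 to 0.11 kg): told only by weight when lifted. Origin: centre of its underside, z up.
- stand_a: One of two alike round display stands, fixed, medium-brown wood disc 92 mm in diameter and 18 mm high, flat on top, with a thin flush brass ring (68 mm across) around its middle. Origin: centre of its underside, z up; a tin stands on it 18 mm above the table.
- stand_b: One of two alike round display stands, fixed, medium-brown wood disc 92 mm in diameter and 18 mm high, flat on top, with a thin flush brass ring (68 mm across) around its middle. Origin: centre of its underside, z up; a tin stands on it 18 mm above the table.
- refill_tray: The refill tray, fixed: open low box of pale wood, 105 mm (its x) by 200 mm (its y), 18 mm high, walls and floor 5 mm thick, split by one divider across the middle as high as the rim into two compartments of 95 by 92 mm inside, centred at y = +49 mm and y = -49 mm of its own frame. Origin: centre of its underside, z up; a tin inside stands 5 mm above the table.
- broad_tin: Bystander: a low broad metal tin of the same finish, 84 mm in diameter, 56 mm tall, loose, not one of the slim four. Origin: centre of its underside.
- gaiwan: Bystander: white porcelain lidded tea bowl on a saucer, 96 mm across, 76 mm tall, loose. Origin: centre of its underside.
- pitcher: Bystander: white porcelain open pouring jug, 74 mm across (with a small lip), 70 mm tall, loose. Origin: centre of its underside.
There are look-alikes about, which are no part of the job. Leave any green or pink look-alike of the tin_a alone. Leave any green look-alike of the tin_b alone.

How it is judged:
At the end, for the whole second after the job is handed in: One full tin stands on each display stand, within 15 mm of its centre (over 2 N rests on each stand); one empty tin stands on the floor of each compartment of the refill tray (under 3 N rests on the tray in all); all four upright within 0.1 rad and at rest (((horizontal distance between tin_a and stand_a below 0.015 m and z of tin_a in the frame of stand_a between 0.014 and 0.023 m) or (horizontal distance between tin_b and stand_a below 0.015 m and z of tin_b in the frame of stand_a between 0.014 and 0.023 m) or (horizontal distance between tin_c and stand_a below 0.015 m and z of tin_c in the frame of stand_a between 0.014 and 0.023 m) or (horizontal distance between tin_d and stand_a below 0.015 m and z of tin_d in the frame of stand_a between 0.014 and 0.023 m)) and ((horizontal distance between tin_a and stand_b below 0.015 m and z of tin_a in the frame of stand_b between 0.014 and 0.023 m) or (horizontal distance between tin_b and stand_b below 0.015 m and z of tin_b in the frame of stand_b between 0.014 and 0.023 m) or (horizontal distance between tin_c and stand_b below 0.015 m and z of tin_c in the frame of stand_b between 0.014 and 0.023 m) or (horizontal distance between tin_d and stand_b below 0.015 m and z of tin_d in the frame of stand_b between 0.014 and 0.023 m)) and ((x of tin_a in the frame of refill_tray between -0.03 and 0.03 m and z of tin_a in the frame of refill_tray between 0.001 and 0.01 m and y of tin_a in the frame of refill_tray between 0.02 and 0.08 m) or (x of tin_b in the frame of refill_tray between -0.03 and 0.03 m and z of tin_b in the frame of refill_tray between 0.001 and 0.01 m and y of tin_b in the frame of refill_tray between 0.02 and 0.08 m) or (x of tin_c in the frame of refill_tray between -0.03 and 0.03 m and z of tin_c in the frame of refill_tray between 0.001 and 0.01 m and y of tin_c in the frame of refill_tray between 0.02 and 0.08 m) or (x of tin_d in the frame of refill_tray between -0.03 and 0.03 m and z of tin_d in the frame of refill_tray between 0.001 and 0.01 m and y of tin_d in the frame of refill_tray between 0.02 and 0.08 m)) and ((x of tin_a in the frame of refill_tray between -0.03 and 0.03 m and z of tin_a in the frame of refill_tray between 0.001 and 0.01 m and y of tin_a in the frame of refill_tray between -0.08 and -0.02 m) or (x of tin_b in the frame of refill_tray between -0.03 and 0.03 m and z of tin_b in the frame of refill_tray between 0.001 and 0.01 m and y of tin_b in the frame of refill_tray between -0.08 and -0.02 m) or (x of tin_c in the frame of refill_tray between -0.03 and 0.03 m and z of tin_c in the frame of refill_tray between 0.001 and 0.01 m and y of tin_c in the frame of refill_tray between -0.08 and -0.02 m) or (x of tin_d in the frame of refill_tray between -0.03 and 0.03 m and z of tin_d in the frame of refill_tray between 0.001 and 0.01 m and y of tin_d in the frame of refill_tray between -0.08 and -0.02 m)) and contact force between each of stand_a, stand_b and anything else above 2 N and contact force between refill_tray and anything else below 3 N and angle between each of tin_a, tin_b, tin_c, tin_d's own z axis and vertical below 0.1 rad and linear speed of each of tin_a, tin_b, tin_c, tin_d below 0.03 m/s); the robot touches nothing.
It fails at once if the broad tin is shifted by more than 30 mm (distance of broad_tin from where it was at the start of the episode above 0.03 m).
It fails at once if the lidded porcelain bowl is shifted by more than 30 mm (distance of gaiwan from where it was at the start of the episode above 0.03 m).
It fails at once if the porcelain jug is shifted by more than 30 mm (distance of pitcher from where it was at the start of the episode above 0.03 m).
It fails at once if a slim tin is tipped by more than about 30 degrees (angle between any of tin_a, tin_b, tin_c, tin_d's own z axis and vertical above 0.52 rad).
It also fails if it takes over 106 s, if anything falls off the work surface, if the arm or the gripper's body presses on something with over 40 N, if the wrist force passes 120 N, or if a joint passes its speed limit or range.

## Robot

A 7-joint arm with a two-finger parallel gripper is mounted at the origin on the work surface. World frame = base frame: x ahead of the robot, y to its left, z up, the work surface at z = 0. Lengths are in m, angles in rad, forces in N, time in s.
With the tool pointing down it reaches from about 0.35 to 0.9 m from the base axis. Payload 19.9 kg.
Tool frame: the origin (TCP) lies midway between the tips of the shut fingers; the grasp point (between the pads) lies 19 mm behind it (env.tcp_to_grasp is the distance from the TCP to the grasp point, in m); z points along the fingers, y is the line along which they close (so a half turn about z gives the same grasp; the last joint's range is limited). The gripper opens to 94 mm and grips with 3 to 60 N. Pads are 16 mm wide; open, the fingers measure 119 mm over their backs; the gripper's body (75 mm by 177 mm) begins 78 mm behind the grasp point.
Start: joints at [-1.365, 0.417, -0.01, 1.614, 0.005, 1.111, -0.053], TCP at [0.153, 0.606, 0.205] pointing down, gripper open.
Joint ranges: [-2.81, 2.81], [-0.39, 2.02], [-1.27, 1.25], [0.06, 2.57], [-1.19, 4.33], [0.19, 2], [-2.82, 2.82]. Speed limits (rad/s): [1.89, 1.89, 2.39, 2.39, 3.01, 3.01, 3.01].

## Interface

Orientations are given as a rotation vector (axis times angle).
In Python, from rig import env, capture, camera_info gives the robot as it stands.
- The arm moves only by the tool play_rows, never from a script. Its argument "moves" is a list of rows, each a list of 3 entries, a list of its own where there are three numbers: the finger opening in mm, from 0 to 94, then the shift along the world's x, y, z scaled (see below), then the turn, a rotation vector about the world's x, y, z scaled (see below). In form: [[claw, [tx, ty, tz], [wx, wy, wz]], ...]. A call has 1 to 10 rows; each row shifts and turns the commanded pose from where the row before left it; what a row does not reach is not made up. The controller multiplies each number of a shift by 0.5 m and each number of a turn by 45 degrees. A row lasts 1/10 s, in which the tool goes at most 50 mm and 8.59 degrees, less where a joint would pass 70% of its speed; a pose out of reach is approached as far as the arm can. A call with a number of a shift or a turn outside -1 to 1 is refused whole. A call with a gripper value outside its range is refused whole. The fingers move at their own pace and stop on an object; the grip force is fixed at half the most. Time passes only in rows, so rows that do not move let the fingers close. It gives the time, the measured TCP pose, the force, the opening and the grip force at its end, in the units of the state.
- env.sense(): the state, without advancing time (a new reading comes with each control period).
- capture(name): name is "scene" or "side" or "wrist"; returns the picture (420x560x3 uint8, blue, green, red); there is no depth.
- camera_info(name): a dict with "fx", "fy", "cx", "cy" (pixels), "origin" and "rotation" of the camera in the world; the wrist camera has in their place "hand_eye" (4x4, takes a point from camera to tool coordinates, whose origin is the TCP and whose axes are the flange's). Camera axes: x right, y down, z forward; pixel columns grow to the right and rows downward; lengths in m; the calibration is good to about 2 mm. The wrist camera is an equidistant fisheye: a pixel r from the principal point sees the ray r / f radians off the axis. A picture is of the moment at which its call begins: read the wrist's pose just before it. camera_info takes no time and is no camera call.
- env.job_done(): hands the job in; it is judged then, once.
The state is a dict: "time": time; "joint_pos": joint angles; "qvel": joint speeds; "joint_efforts": joint torques, N m; "tool_pos": TCP position; "tcp_rot": TCP orientation; "contact_force": force on the tool from outside, world axes, zero at the start; "ft_torque": the same for the moment, N m; "opening": opening from 0.0 (shut) to 1.0 (fully open); "finger_force": force on a finger pad.
Only numpy, scipy, OpenCV 4.12 (cv2) and the standard library are available. Lean on these libraries where they do the work, as an engineer would, in place of code of your own. Each camera call takes 0.05 s, during which the arm holds its last target. There are 200 camera calls.

## Working session

There is one attempt and no reset: what is moved stays moved. The work goes in short steps, Python scripts to look and compute and a tool call to move; the robot and the scene stay as the last step left them, time stands still between calls to the robot, and variables do not carry over. Pictures are saved under pics/ and viewed, at most 14 in all, crops included, and the job is handed in when it is done.

Besides the shell and the picture viewer there is one more tool, called after ">>>" as name([rows], argument=value, ...), one row to a line, values as JSON. play_rows: Moves the arm, as the interface text tells. Shifts and turns lie within -1 to 1; 1 stands for 0.5 m of shift or 45 degrees of turn. Its arguments: {"type":"object","properties":{"moves":{"type":"array"}},"required":["moves"]}

```bash
mkdir -p pics; ls; python3 - <<'E'
from rig import env,capture,camera_info
import cv2
s=env.sense();print(s)
for n in("scene","side"):
    cv2.imwrite(f"pics/{n}0.png",capture(n));print(n,camera_info(n))
cv2.imwrite("pics/wrist0.png",capture("wrist"));print(camera_info("wrist"))
E
```

```text
pics
{'time': 0.0, 'joint_pos': array([-1.3655076 ,  0.41795955, -0.01033009,  1.61416873,  0.00471194,
        1.11071532, -0.05298276]), 'qvel': array([ 0.00011951, -0.00134083, -0.00157432, -0.00148753, -0.00015375,
        0.00183437, -0.00244975]), 'joint_efforts': array([-4.38109555e-04, -8.51254249e+01,  6.38582502e-01, -4.25986969e+01,
       -4.88328701e-02,  1.87981536e-02,  1.36277672e-04]), 'tool_pos': array([0.1525892 , 0.60569358, 0.20483647]), 'tcp_rot': array([-3.86577826e-01, -3.11765656e+00,  1.92514747e-03]), 'contact_force': array([0.33214394, 0.10694477, 0.84632045]), 'ft_torque': array([-2.35652559e-02, -1.89090983e-02,  3.46377942e-05]), 'finger_force': 0.0, 'opening': 1.000730831757388}
scene {'fx': 419.11248612166185, 'fy': 419.11248612166185, 'cx': 284.730871277908, 'cy': 212.63762895515606, 'origin': array([0.74770467, 0.52764621, 0.95274149]), 'rotation': array([-0.72565159, -2.79104945,  0.80051999])}
side {'fx': 455.3390877318581, 'fy': 455.3390877318581, 'cx': 283.4349861865676, 'cy': 203.25594308666092, 'origin': array([ 0.12019075, -0.73238778,  0.51043544]), 'rotation': array([-2.05265435,  0.48720373, -0.25804944])}
{'fx': 325.19226210127806, 'fy': 325.19226210127806, 'cx': 283.2383055299708, 'cy': 206.227845194884, 'hand_eye': array([[-1.92344601e-04, -9.59034086e-01, -2.83290637e-01,
         8.26154510e-02],
       [ 9.99999955e-01, -2.49444938e-04,  1.65489426e-04,
        -4.18478878e-04],
       [-2.29375416e-04, -2.83290593e-01,  9.59034091e-01,
        -1.80013850e-01],
       [ 0.00000000e+00,  0.00000000e+00,  0.00000000e+00,
         1.00000000e+00]])}
```

View pics/scene0.png

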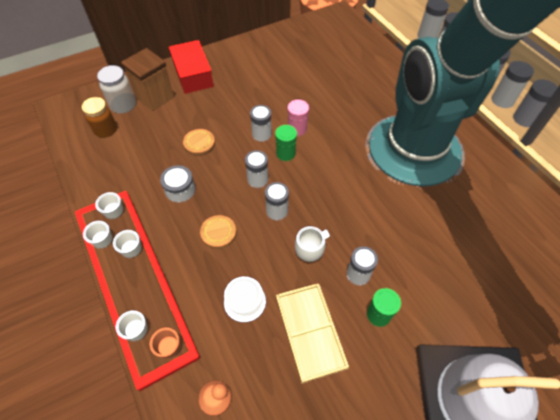

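View pics/side0.png

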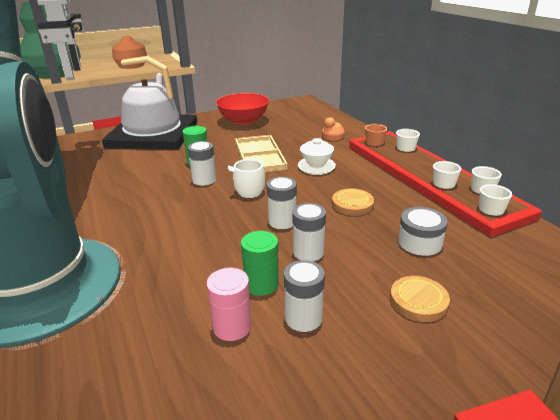

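Scene view, things that could be taken for the target: bare metal slim tins with tops at scene px (261,114), (257,160), (277,193) and (363,258). Look-alikes are pink (298,108), green (286,134) and green (384,298), and the broad tin is at (178,183). The four bare metal ones fit the description. The stands are at (199,141) and (218,231), the tray at (311,331), the jug at (310,243) and the bowl at (245,298). Next I'll measure and check in one close crop.

```bash
cat > h.py <<'E'
import numpy as np,cv2
from scipy.spatial.transform import Rotation as R
from rig import env,capture,camera_info
def plane(n,px,z):
    c=camera_info(n);px=np.atleast_2d(px).astype(float)
    d=np.c_[(px[:,0]-c["cx"])/c["fx"],(px[:,1]-c["cy"])/c["fy"],np.ones(len(px))]@R.from_rotvec(c["rotation"]).as_matrix().T
    o=c["origin"];return (o+d*((z-o[2])/d[:,2])[:,None])[:,:2]
def pale_blob(im,p,r=16,thr=150):
    "contour of the pale low-saturation disc around p"
    hsv=cv2.cvtColor(im,cv2.COLOR_BGR2HSV)
    m=((hsv[...,2]>thr)&(hsv[...,1]<60)).astype(np.uint8)
    k=np.zeros_like(m);cv2.circle(k,p,r,1,-1);m&=k
    cs,_=cv2.findContours(m,cv2.RETR_EXTERNAL,cv2.CHAIN_APPROX_NONE)
    return min(cs,key=lambda c:-cv2.pointPolygonTest(c,p,True))[:,0]
def circ(n,c,z):
    "centre, diameter of a contour's circle on plane z"
    q=plane(n,c,z).astype(np.float32);(x,y),r=cv2.minEnclosingCircle(q.reshape(-1,1,2));e=q.mean(0)
    return np.round([x,y,2*r,*e],4)
E
python3 - <<'E'
from h import *
for n,P in(("scene",[(261,114),(257,160),(277,193),(363,256)]),("side",[(304,278),(309,217),(282,188),(202,149)])):
    im=cv2.imread(f"pics/{n}0.png");v=im.copy()
    hsv=cv2.cvtColor(im,cv2.COLOR_BGR2HSV)
    for p in P:
        c=pale_blob(im,p,14 if n=="scene" else 18);cv2.drawContours(v,[c[:,None]],-1,(0,0,255),1);print(n,p,circ(n,c,.09))
    for nm,p,lo,hi in [("stand",(199,141),(8,130,130),(24,255,255)),("stand",(218,231),(8,130,130),(24,255,255)),("tray",(311,340),(15,50,150),(32,170,255))] if n=="scene" else [("stand",(420,297),(8,130,130),(24,255,255)),("stand",(353,201),(8,130,130),(24,255,255)),("tray",(262,153),(15,50,130),(32,190,255))]:
        m=cv2.morphologyEx(cv2.inRange(hsv,lo,hi),cv2.MORPH_CLOSE,np.ones((7,7)))
        cs,_=cv2.findContours(m,cv2.RETR_EXTERNAL,cv2.CHAIN_APPROX_NONE)
        c=max(cs,key=lambda c:cv2.pointPolygonTest(c,p,True));cv2.drawContours(v,[c],-1,(255,0,0),1)
        if nm=="tray":
            print(n,"tray",cv2.minAreaRect(plane(n,c[:,0],.018).astype(np.float32).reshape(-1,1,2)))
        else: print(n,"stand",circ(n,c[:,0],.018))
    for nm,p,z in [("broad",(178,178),.056),("gaiwan",(245,298),.02),("jug",(310,240),.07)] if n=="scene" else []:
        c=pale_blob(im,p,24);print(nm,circ(n,c,z))
    if n=="scene":
        for nm,p,z in [("pink",(298,108),.09),("green",(286,132),.09),("green2",(385,298),.09)]: print(nm,plane(n,p,z))
        cv2.imwrite("pics/c1.png",cv2.resize(v[90:390,150:420],None,fx=2,fy=2))
    else: cv2.imwrite("pics/c2.png",cv2.resize(v[120:345,160:460],None,fx=2.5,fy=2.5))
E
```

```text
scene (261, 114) [ 0.3708 -0.273   0.0525  0.37   -0.2725]
scene (257, 160) [ 0.4596 -0.1263  0.052   0.4598 -0.1256]
scene (277, 193) [ 0.4622 -0.0069  0.051   0.4624 -0.0071]
scene (363, 256) [0.3758 0.2524 0.05   0.376  0.2523]
scene stand [ 0.4467 -0.2551  1.7112  0.5645 -0.1639]
scene stand [ 0.4467 -0.2551  1.7112  0.5645 -0.1639]
scene tray ((0.5537419319152832, 0.31721073389053345), (0.20600266754627228, 0.11012550443410873), 77.21832275390625)
broad [ 0.6634 -0.1981  0.0692  0.6645 -0.1975]
gaiwan [0.6495 0.1801 0.1131 0.652  0.1802]
jug [0.4504 0.1543 0.0972 0.4528 0.1491]
pink [[ 0.26751355 -0.23365975]]
green [[ 0.3435034  -0.16929604]]
green2 [[0.39253469 0.35357728]]
side (304, 278) [ 0.3706 -0.2743  0.0567  0.3705 -0.2766]
side (309, 217) [ 0.4595 -0.1267  0.0582  0.4598 -0.1276]
side (282, 188) [ 0.4639 -0.0077  0.0568  0.4641 -0.0086]
side (202, 149) [0.377  0.2523 0.0559 0.3772 0.2518]
side stand [ 0.4846  0.1384  1.3781  0.3954 -0.0227]
side stand [ 0.4846  0.1384  1.3781  0.3954 -0.0227]
side tray ((0.547806441783905, 0.2987634539604187), (0.24186570942401886, 0.1098194345831871), 76.94234466552734)
```

View pics/c1.png

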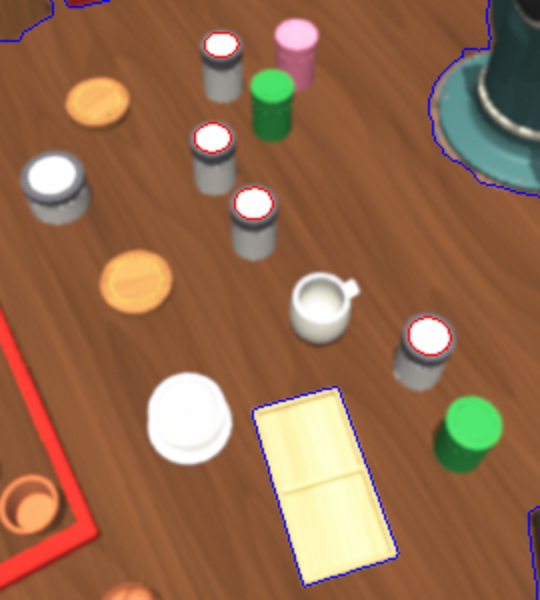

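View pics/c2.png

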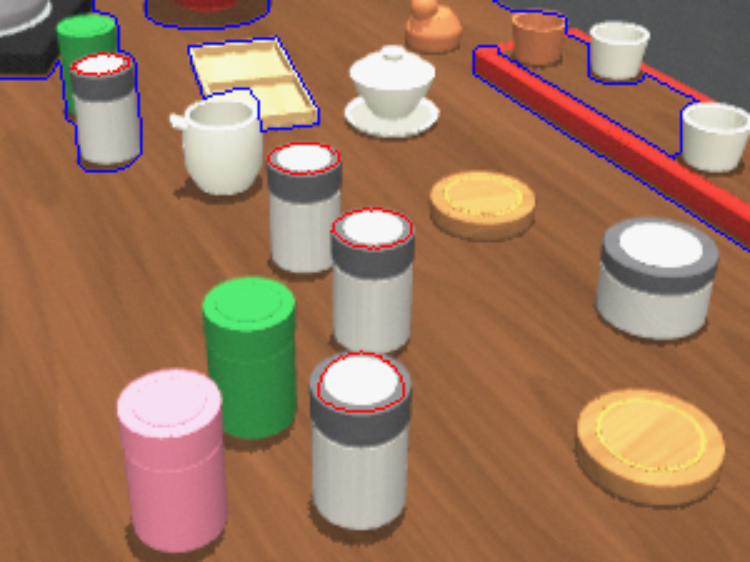

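The crops show all four bare metal tin tops outlined correctly, and both views agree to about 2 mm. The tray outline is good in the scene view. The stand mask let in wood, so I'll tighten it.

```bash
python3 - <<'E'
from h import *
for n,P in (("scene",[(199,139),(218,229)]),("side",[(420,293),(353,199)])):
    im=cv2.imread(f"pics/{n}0.png");hsv=cv2.cvtColor(im,cv2.COLOR_BGR2HSV)
    for p in P:
        print(hsv[p[1],p[0]],hsv[p[1],p[0]+45])
        m=cv2.morphologyEx(cv2.inRange(hsv,(5,80,195 if n=="scene" else 180),(30,255,255)),cv2.MORPH_CLOSE,np.ones((5,5)))
        cs,_=cv2.findContours(m,cv2.RETR_EXTERNAL,cv2.CHAIN_APPROX_NONE)
        c=max(cs,key=lambda c:cv2.pointPolygonTest(c,p,True))[:,0]
        print(n,p,len(c),circ(n,c,.018),cv2.minAreaRect(plane(n,c,.018).astype(np.float32).reshape(-1,1,2)))
E
```

```text
[ 16 149 248] [ 11 155 133]
scene (199, 139) 77 [ 0.5522 -0.3244  0.093   0.5523 -0.3242] ((0.5522527098655701, -0.3249356150627136), (0.08967746049165726, 0.09104622155427933), 10.846917152404785)
[ 16 147 249] [ 12 156 134]
scene (218, 229) 94 [ 0.6292 -0.0179  0.0927  0.6293 -0.0178] ((0.6290245652198792, -0.017531614750623703), (0.09051165729761124, 0.0902349129319191), 82.44410705566406)
[ 18 139 244] [ 12 145 148]
side (420, 293) 139 [ 0.5504 -0.3276  0.094   0.5507 -0.3293] ((0.5515549778938293, -0.3284090757369995), (0.09069429337978363, 0.09024225175380707), 22.745832443237305)
[ 22 128 247] [ 12 145 151]
side (353, 199) 93 [ 0.6286 -0.0219  0.0949  0.6282 -0.023 ] ((0.6285536885261536, -0.021932482719421387), (0.09233748912811279, 0.08980142325162888), 62.133907318115234)
```

Positions (m):

| Thing | x | y |
|---|---|---|
| T1 | 0.371 | -0.273 |
| T2 | 0.460 | -0.126 |
| T3 | 0.463 | -0.007 |
| T4 | 0.376 | 0.252 |
| Stand 1 | 0.552 | -0.326 |
| Stand 2 | 0.629 | -0.020 |
| Tray compartment + | 0.562 | 0.363 |
| Tray compartment − | 0.540 | 0.267 |

The present tool yaw leaves finger room at every tin, so shifts alone are enough. I'll start with T4.

>>> play_rows([
  [80,[0.045,-0.071,0],[0,0,0]],
  [80,[0.045,-0.071,0],[0,0,0]],
  [80,[0.045,-0.071,0],[0,0,0]],
  [80,[0.045,-0.071,0],[0,0,0]],
  [80,[0.045,-0.071,0],[0,0,0]],
  [80,[0.045,-0.071,0],[0,0,0]],
  [80,[0.045,-0.071,0],[0,0,0]],
  [80,[0.045,-0.071,0],[0,0,0]],
  [80,[0.045,-0.071,0],[0,0,0]],
  [80,[0.045,-0.071,0],[0,0,0]],
])

```text
time: 1.15
tool_pos: [0.3783, 0.2495, 0.2055]
tcp_rot: [0.387, 3.118, 0.0]
contact_force: [1.5, 0.9, 0.1]
opening: 0.852
finger_force: 0.0
```

>>> play_rows([
  [80,[0,0,0],[0,0,0]],
  [80,[0,0,0],[0,0,0]],
])

```text
time: 1.35
tool_pos: [0.3779, 0.2506, 0.2054]
tcp_rot: [-0.389, -3.117, -0.0]
contact_force: [-0.4, 0.8, -0.2]
opening: 0.852
finger_force: 0.0
```

>>> play_rows([
  [80,[-0.003,0.003,-0.06],[0,0,0]],
  [80,[0,0,-0.06],[0,0,0]],
  [80,[0,0,-0.06],[0,0,0]],
  [80,[0,0,-0.06],[0,0,0]],
  [80,[0,0,-0.05],[0,0,0]],
  [80,[0,0,-0.036],[0,0,0]],
  [80,[0,0,0],[0,0,0]],
  [45,[0,0,0],[0,0,0]],
  [45,[0,0,0],[0,0,0]],
  [45,[0,0,0],[0,0,0]],
])

```text
time: 2.35
tool_pos: [0.3764, 0.2528, 0.0433]
tcp_rot: [0.386, 3.117, 0.001]
contact_force: [0.4, -1.7, 5.9]
opening: 0.633
finger_force: 29.4
```

>>> play_rows([
  [45,[0,0,0],[0,0,0]],
  [45,[0,0,0],[0,0,0]],
  [45,[0,0,0],[0,0,0]],
])

```text
time: 2.65
tool_pos: [0.3764, 0.2528, 0.0433]
tcp_rot: [0.387, 3.117, 0.001]
contact_force: [-2.1, -2.8, 7.7]
opening: 0.633
finger_force: 30.0
```

>>> play_rows([
  [45,[0,0,0.03],[0,0,0]],
  [45,[0,0,0.05],[0,0,0]],
  [45,[0,0,0.06],[0,0,0]],
  [45,[0,0,0.06],[0,0,0]],
  [45,[0,0,0.04],[0,0,0]],
  [45,[0,0,0],[0,0,0]],
  [45,[0,0,0],[0,0,0]],
  [45,[0,0,0],[0,0,0]],
  [45,[0,0,0],[0,0,0]],
])

```text
time: 3.55
tool_pos: [0.3757, 0.2522, 0.1614]
tcp_rot: [-0.387, -3.117, 0.002]
contact_force: [-0.8, -0.6, -4.5]
opening: 0.637
finger_force: 30.0
```

```bash
cat > f.py <<'E'
from h import *
f=[]
for i in range(4): capture("wrist");s=env.sense();f.append(s["contact_force"])
print(np.round(f,2),np.mean(f,0),s["joint_efforts"],s["tool_pos"])
E
python3 f.py
```

```text
[[-0.67 -0.09 -3.68]
 [-0.72 -0.35 -3.9 ]
 [ 1.18  0.76 -3.15]
 [-0.67  0.26 -4.23]] [-0.22073193  0.14680308 -3.7383387 ] [-3.94391136e-04 -5.43261731e+01  1.92998663e+00 -3.87818205e+01
 -1.91531342e-02  5.57523372e-02  1.95908236e-03] [0.37605735 0.25240411 0.16202014]
```

T4 weighs about 3.7 N, so it is full and goes to stand 2.

>>> play_rows([
  [45,[0.03,-0.033,0],[0,0,0]],
  [45,[0.055,-0.059,0],[0,0,0]],
  [45,[0.055,-0.059,0],[0,0,0]],
  [45,[0.055,-0.059,0],[0,0,0]],
  [45,[0.055,-0.059,0],[0,0,0]],
  [45,[0.055,-0.059,0],[0,0,0]],
  [45,[0.055,-0.059,0],[0,0,0]],
  [45,[0.055,-0.059,0],[0,0,0]],
  [45,[0.055,-0.059,0],[0,0,0]],
  [45,[0.036,-0.039,0],[0,0,0]],
])

```text
time: 4.75
tool_pos: [0.6304, -0.0221, 0.1619]
tcp_rot: [-0.389, -3.117, 0.002]
contact_force: [-0.5, 0.3, -4.5]
opening: 0.635
finger_force: 30.0
```

>>> play_rows([
  [45,[0,0,-0.03],[0,0,0]],
  [45,[0,0,-0.05],[0,0,0]],
  [45,[0,0,-0.05],[0,0,0]],
  [45,[0,0,-0.04],[0,0,0]],
  [45,[0,0,0],[0,0,0]],
  [45,[0,0,0],[0,0,0]],
])

```text
time: 5.35
tool_pos: [0.629, -0.0192, 0.0775]
tcp_rot: [-0.386, -3.117, 0.0]
contact_force: [0.5, 0.5, -3.7]
opening: 0.635
finger_force: 30.0
```

>>> play_rows([
  [45,[0,-0.001,-0.02],[0,0,0]],
  [45,[0,0,-0.01],[0,0,0]],
  [45,[0,0,-0.002],[0,0,0]],
  [45,[0,0,0],[0,0,0]],
  [45,[0,0,0],[0,0,0]],
])

```text
time: 5.85
tool_pos: [0.6293, -0.02, 0.0616]
tcp_rot: [0.387, 3.117, -0.0]
contact_force: [-0.1, -1.2, -4.5]
opening: 0.635
finger_force: 30.0
```

>>> play_rows([
  [45,[0,0,-0.002],[0,0,0]],
  [45,[0,0,0],[0,0,0]],
  [45,[0,0,0],[0,0,0]],
])

```text
time: 6.15
tool_pos: [0.6294, -0.02, 0.0614]
tcp_rot: [0.387, 3.117, 0.0]
contact_force: [-5.7, 0.7, 10.4]
opening: 0.633
finger_force: 30.0
```

>>> play_rows([
  [64,[0,0,0],[0,0,0]],
  [70,[0,0,0],[0,0,0]],
  [80,[0,0,0],[0,0,0]],
  [80,[0,0,0],[0,0,0]],
  [80,[0,0,0.04],[0,0,0]],
  [80,[0,0,0.08],[0,0,0]],
  [80,[0,0,0.08],[0,0,0]],
  [80,[0,0,0.08],[0,0,0]],
])

```text
time: 6.95
tool_pos: [0.629, -0.02, 0.2019]
tcp_rot: [-0.387, -3.118, 0.0]
contact_force: [0.3, 0.7, 0.3]
opening: 0.851
finger_force: 0.0
```

>>> play_rows([
  [80,[-0.03,0.003,0],[0,0,0]],
  [80,[-0.06,0.005,0],[0,0,0]],
  [80,[-0.06,0.005,0],[0,0,0]],
  [80,[-0.06,0.005,0],[0,0,0]],
  [80,[-0.06,0.004,0],[0,0,0]],
  [80,[-0.04,0.003,0],[0,0,0]],
  [80,[-0.022,0,0],[0,0,0]],
  [80,[0,0,0],[0,0,0]],
])

```text
time: 7.75
tool_pos: [0.4628, -0.0074, 0.2008]
tcp_rot: [0.386, 3.117, 0.001]
contact_force: [0.8, 0.1, 1.0]
opening: 0.851
finger_force: 0.0
```

>>> play_rows([
  [80,[0,0,-0.06],[0,0,0]],
  [80,[0,0,-0.06],[0,0,0]],
  [80,[0,0,-0.06],[0,0,0]],
  [80,[0,0,-0.06],[0,0,0]],
  [80,[0,0,-0.05],[0,0,0]],
  [80,[0,0,-0.027],[0,0,0]],
  [80,[0,0,0],[0,0,0]],
])

```text
time: 8.45
tool_pos: [0.463, -0.0079, 0.0402]
tcp_rot: [-0.387, -3.115, 0.002]
contact_force: [-0.2, -0.3, 0.6]
opening: 0.851
finger_force: 0.0
```

>>> play_rows([
  [45,[0,0,0],[0,0,0]],
  [45,[0,0,0],[0,0,0]],
  [45,[0,0,0],[0,0,0]],
  [45,[0,0,0],[0,0,0]],
  [45,[0,0,0],[0,0,0]],
])

```text
time: 8.95
tool_pos: [0.4639, -0.0075, 0.0427]
tcp_rot: [0.387, 3.116, 0.001]
contact_force: [-0.0, -0.8, 6.9]
opening: 0.635
finger_force: 30.0
```

>>> play_rows([
  [45,[0,0,0.03],[0,0,0]],
  [45,[0,0,0.05],[0,0,0]],
  [45,[0,0,0.06],[0,0,0]],
  [45,[0,0,0.06],[0,0,0]],
  [45,[0,0,0.04],[0,0,0]],
  [45,[0,0,0],[0,0,0]],
  [45,[0,0,0],[0,0,0]],
  [45,[0,0,0],[0,0,0]],
  [45,[0,0,0],[0,0,0]],
])

```text
time: 9.85
tool_pos: [0.4626, -0.0075, 0.1609]
tcp_rot: [-0.386, -3.116, 0.001]
contact_force: [-0.7, -0.3, -3.2]
opening: 0.633
finger_force: 30.0
```

```bash
python3 f.py
```

```text
[[ 0.41 -0.26 -3.34]
 [-0.36 -0.52 -3.07]
 [-0.39 -0.23 -2.9 ]
 [-0.24  0.11 -3.12]] [-0.14696984 -0.22547888 -3.10767623] [ 4.74756453e-03 -5.35030854e+01  3.75094995e+00 -3.85185421e+01
  1.45009710e-02  7.34930299e-02  4.38336734e-03] [ 0.4629947  -0.00753777  0.16152313]
```

T3 weighs about 3.1 N, so it is full too and goes to stand 1.

>>> play_rows([
  [45,[0.01,-0.036,0],[0,0,0]],
  [45,[0.02,-0.071,0],[0,0,0]],
  [45,[0.02,-0.071,0],[0,0,0]],
  [45,[0.02,-0.071,0],[0,0,0]],
  [45,[0.02,-0.071,0],[0,0,0]],
  [45,[0.02,-0.071,0],[0,0,0]],
  [45,[0.02,-0.071,0],[0,0,0]],
  [45,[0.02,-0.071,0],[0,0,0]],
  [45,[0.02,-0.071,0],[0,0,0]],
  [45,[0.008,-0.033,0],[0,0,0]],
])

```text
time: 11.05
tool_pos: [0.5519, -0.3292, 0.1614]
tcp_rot: [-0.39, -3.117, 0.002]
contact_force: [-0.8, 0.6, -3.9]
opening: 0.634
finger_force: 30.0
```

>>> play_rows([
  [45,[0,0,-0.03],[0,0,0]],
  [45,[0,0,-0.05],[0,0,0]],
  [45,[0,0,-0.05],[0,0,0]],
  [45,[0,0,-0.04],[0,0,0]],
  [45,[0,0,0],[0,0,0]],
  [45,[0,0,0],[0,0,0]],
])

```text
time: 11.65
tool_pos: [0.5521, -0.3254, 0.0769]
tcp_rot: [-0.386, -3.117, -0.0]
contact_force: [-0.6, -0.0, -3.1]
opening: 0.636
finger_force: 30.0
```

>>> play_rows([
  [45,[0,0,-0.02],[0,0,0]],
  [45,[0,0,-0.01],[0,0,0]],
  [45,[0,0,-0.003],[0,0,0]],
  [45,[0,0,0],[0,0,0]],
  [45,[0,0,0],[0,0,0]],
])

```text
time: 12.15
tool_pos: [0.5523, -0.3258, 0.0608]
tcp_rot: [0.387, 3.117, 0.0]
contact_force: [-2.3, 2.4, 3.2]
opening: 0.632
finger_force: 30.0
```

>>> play_rows([
  [64,[0,0,0],[0,0,0]],
  [70,[0,0,0],[0,0,0]],
  [80,[0,0,0],[0,0,0]],
  [80,[0,0,0],[0,0,0]],
  [80,[0,0,0.04],[0,0,0]],
  [80,[0,0,0.08],[0,0,0]],
  [80,[0,0,0.08],[0,0,0]],
  [80,[0,0,0.08],[0,0,0]],
])

```text
time: 12.95
tool_pos: [0.5519, -0.326, 0.202]
tcp_rot: [-0.387, -3.117, 0.0]
contact_force: [0.3, -1.2, 0.3]
opening: 0.849
finger_force: 0.0
```

>>> play_rows([
  [80,[-0.014,0.03,0],[0,0,0]],
  [80,[-0.03,0.065,0],[0,0,0]],
  [80,[-0.03,0.065,0],[0,0,0]],
  [80,[-0.03,0.065,0],[0,0,0]],
  [80,[-0.03,0.065,0],[0,0,0]],
  [80,[-0.03,0.065,0],[0,0,0]],
  [80,[-0.02,0.043,0],[0,0,0]],
  [80,[0,0,0],[0,0,0]],
  [80,[0,0,0],[0,0,0]],
])

```text
time: 13.85
tool_pos: [0.4604, -0.1269, 0.2008]
tcp_rot: [0.385, 3.117, 0.0]
contact_force: [-0.4, -0.2, 0.1]
opening: 0.848
finger_force: 0.0
```

```bash
python3 - <<'E'
from h import *
s=env.sense();im=capture("scene");cv2.imwrite("pics/s2.png",im);print(s["tool_pos"])
im2=capture("side");cv2.imwrite("pics/s2side.png",im2)
E
```

```text
[ 0.46043211 -0.12691769  0.20077122]
```

View pics/s2side.png

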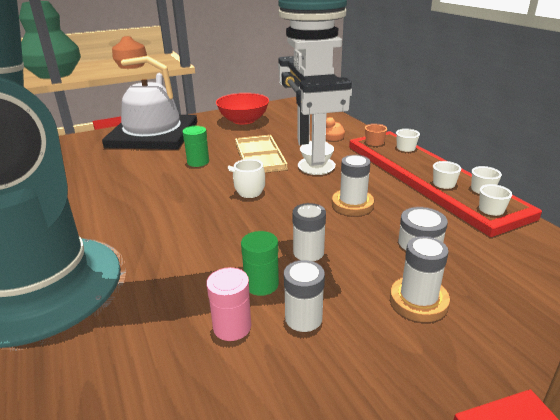

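The side view shows both full tins upright and centred on their stands, at px (354,185) and (425,275). T2 is untouched at (309,232). Now I'll grasp T2.

>>> play_rows([
  [80,[0,0,-0.06],[0,0,0]],
  [80,[0,0,-0.06],[0,0,0]],
  [80,[0,0,-0.06],[0,0,0]],
  [80,[0,0,-0.06],[0,0,0]],
  [80,[0,0,-0.05],[0,0,0]],
  [80,[0,0,-0.026],[0,0,0]],
  [80,[0,0,0],[0,0,0]],
])

```text
time: 14.65
tool_pos: [0.4594, -0.1276, 0.0412]
tcp_rot: [-0.388, -3.115, 0.001]
contact_force: [0.5, -0.2, 0.9]
opening: 0.85
finger_force: 0.0
```

>>> play_rows([
  [45,[0,0,0],[0,0,0]],
  [45,[0,0,0],[0,0,0]],
  [45,[0,0,0],[0,0,0]],
  [45,[0,0,0],[0,0,0]],
  [45,[0,0,0],[0,0,0]],
])

```text
time: 15.15
tool_pos: [0.4609, -0.127, 0.0434]
tcp_rot: [0.386, 3.116, 0.0]
contact_force: [-1.7, 1.1, 8.9]
opening: 0.633
finger_force: 30.0
```

>>> play_rows([
  [45,[0,0,0.03],[0,0,0]],
  [45,[0,0,0.05],[0,0,0]],
  [45,[0,0,0.06],[0,0,0]],
  [45,[0,0,0.06],[0,0,0]],
  [45,[0,0,0.04],[0,0,0]],
  [45,[0,0,0],[0,0,0]],
  [45,[0,0,0],[0,0,0]],
  [45,[0,0,0],[0,0,0]],
  [45,[0,0,0],[0,0,0]],
])

```text
time: 16.05
tool_pos: [0.4597, -0.1269, 0.1616]
tcp_rot: [-0.387, -3.116, 0.0]
contact_force: [-0.6, -0.1, -0.6]
opening: 0.633
finger_force: 30.0
```

```bash
python3 f.py
```

```text
[[-0.07 -0.13 -0.59]
 [-0.01  0.75 -1.13]
 [-0.04  0.19 -0.48]
 [-0.98  0.07 -0.46]] [-0.27416478  0.2213724  -0.66738549] [ 3.15096455e-03 -5.40038180e+01  5.08019328e+00 -3.76826370e+01
  3.15103505e-02  6.95493584e-02  3.94828239e-03] [ 0.45998934 -0.12700024  0.16203907]
```

T2 weighs about 0.7 N, so it is empty and goes to the far tray compartment.

>>> play_rows([
  [45,[0.007,0.035,0],[0,0,0]],
  [45,[0.015,0.07,0],[0,0,0]],
  [45,[0.015,0.07,0],[0,0,0]],
  [45,[0.015,0.07,0],[0,0,0]],
  [45,[0.015,0.07,0],[0,0,0]],
  [45,[0.015,0.07,0],[0,0,0]],
  [45,[0.015,0.07,0],[0,0,0]],
  [45,[0.015,0.07,0],[0,0,0]],
  [45,[0.015,0.07,0],[0,0,0]],
  [45,[0.015,0.07,0],[0,0,0]],
])

```text
time: 17.25
tool_pos: [0.5313, 0.207, 0.1622]
tcp_rot: [-0.387, -3.118, 0.0]
contact_force: [0.7, -0.3, -0.2]
opening: 0.632
finger_force: 30.0
```

>>> play_rows([
  [45,[0.015,0.07,0],[0,0,0]],
  [45,[0.015,0.07,0],[0,0,0]],
  [45,[0.015,0.07,0],[0,0,0]],
  [45,[0.015,0.07,0],[0,0,0]],
  [45,[0.002,0.035,0],[0,0,0]],
  [45,[0,0,0],[0,0,0]],
  [45,[0,0,0],[0,0,0]],
])

```text
time: 17.95
tool_pos: [0.5621, 0.3621, 0.162]
tcp_rot: [-0.387, -3.117, 0.002]
contact_force: [-0.2, 0.3, -0.7]
opening: 0.634
finger_force: 30.0
```

```bash
python3 - <<'E'
from h import *
im=capture("scene");cv2.imwrite("pics/s3.png",cv2.resize(im[200:400,200:440],None,fx=2.5,fy=2.5));print(env.sense()["tool_pos"])
E
```

```text
[0.56235503 0.36156138 0.16227143]
```

View pics/s3.png

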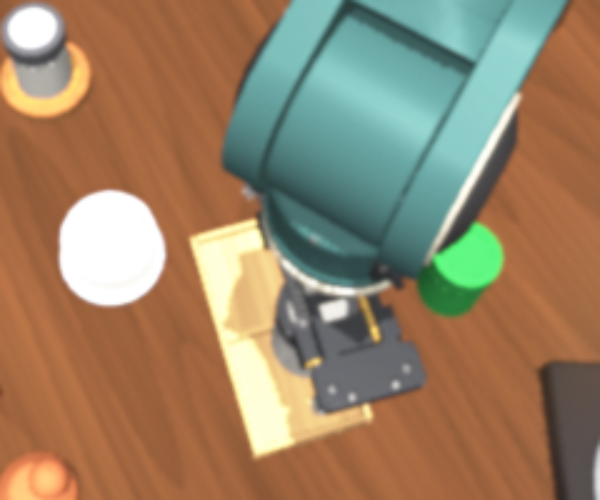

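The crop shows the held tin over the far half of the tray, as computed, so I'll lower it.

>>> play_rows([
  [45,[0,0.002,-0.03],[0,0,0]],
  [45,[0,0,-0.05],[0,0,0]],
  [45,[0,0,-0.05],[0,0,0]],
  [45,[0,0,-0.04],[0,0,0]],
  [45,[0,0,-0.03],[0,0,0]],
  [45,[0,0,-0.02],[0,0,0]],
  [45,[0,0,-0.006],[0,0,0]],
  [45,[0,0,0],[0,0,0]],
  [45,[0,0,0],[0,0,0]],
])

```text
time: 18.9
tool_pos: [0.5626, 0.3642, 0.0501]
tcp_rot: [0.387, 3.117, 0.001]
contact_force: [0.6, 0.4, -1.3]
opening: 0.633
finger_force: 30.0
```

>>> play_rows([
  [45,[0,0,-0.004],[0,0,0]],
  [45,[0,0,0],[0,0,0]],
  [45,[0,0,0],[0,0,0]],
])

```text
time: 19.2
tool_pos: [0.5627, 0.3644, 0.0484]
tcp_rot: [0.386, 3.117, 0.002]
contact_force: [-1.2, -1.1, 6.5]
opening: 0.632
finger_force: 30.0
```

>>> play_rows([
  [64,[0,0,0],[0,0,0]],
  [70,[0,0,0],[0,0,0]],
  [80,[0,0,0],[0,0,0]],
  [80,[0,0,0],[0,0,0]],
  [80,[0,0,0.04],[0,0,0]],
  [80,[0,0,0.08],[0,0,0]],
  [80,[0,0,0.08],[0,0,0]],
  [80,[0,0,0.1],[0,0,0]],
])

```text
time: 20.0
tool_pos: [0.5615, 0.3636, 0.1979]
tcp_rot: [-0.387, -3.116, 0.003]
contact_force: [-0.3, -0.9, 0.2]
opening: 0.85
finger_force: 0.0
```

>>> play_rows([
  [80,[-0.01,-0.035,0],[0,0,0]],
  [80,[-0.02,-0.066,0],[0,0,0]],
  [80,[-0.02,-0.066,0],[0,0,0]],
  [80,[-0.02,-0.066,0],[0,0,0]],
  [80,[-0.02,-0.066,0],[0,0,0]],
  [80,[-0.02,-0.066,0],[0,0,0]],
  [80,[-0.02,-0.066,0],[0,0,0]],
  [80,[-0.02,-0.066,0],[0,0,0]],
  [80,[-0.02,-0.066,0],[0,0,0]],
  [80,[-0.02,-0.066,0],[0,0,0]],
])

```text
time: 21.0
tool_pos: [0.4666, 0.0483, 0.1975]
tcp_rot: [0.387, 3.117, 0.0]
contact_force: [0.9, -0.4, 0.1]
opening: 0.851
finger_force: 0.0
```

>>> play_rows([
  [80,[-0.02,-0.066,0],[0,0,0]],
  [80,[-0.02,-0.066,0],[0,0,0]],
  [80,[-0.02,-0.066,0],[0,0,0]],
  [80,[-0.02,-0.066,0],[0,0,0]],
  [80,[-0.02,-0.066,0],[0,0,0]],
  [80,[-0.02,-0.066,0],[0,0,0]],
  [80,[-0.02,-0.066,0],[0,0,0]],
  [80,[0,0,0],[0,0,0]],
  [80,[0,0,0],[0,0,0]],
])

```text
time: 21.9
tool_pos: [0.3971, -0.1817, 0.1975]
tcp_rot: [0.389, 3.117, 0.0]
contact_force: [-0.6, -0.4, -0.6]
opening: 0.852
finger_force: 0.0
```

>>> play_rows([
  [80,[-0.013,-0.047,0],[0,0,0]],
  [80,[-0.013,-0.047,0],[0,0,0]],
  [80,[-0.013,-0.046,0],[0,0,0]],
  [80,[-0.013,-0.045,0],[0,0,0]],
  [80,[0,0,0],[0,0,0]],
  [80,[0,0,0],[0,0,0]],
  [80,[0,0,0],[0,0,0]],
])

```text
time: 22.6
tool_pos: [0.3718, -0.2727, 0.1973]
tcp_rot: [-0.384, -3.118, -0.001]
contact_force: [-0.6, -0.1, 1.2]
opening: 0.85
finger_force: 0.0
```

>>> play_rows([
  [80,[-0.001,-0.001,-0.06],[0,0,0]],
  [80,[0,0,-0.06],[0,0,0]],
  [80,[0,0,-0.06],[0,0,0]],
  [80,[0,0,-0.06],[0,0,0]],
  [80,[0,0,-0.04],[0,0,0]],
  [80,[0,0,-0.029],[0,0,0]],
  [80,[0,0,0],[0,0,0]],
])

```text
time: 23.3
tool_pos: [0.3703, -0.273, 0.0416]
tcp_rot: [-0.384, -3.115, -0.002]
contact_force: [-0.1, -0.5, 1.0]
opening: 0.85
finger_force: 0.0
```

>>> play_rows([
  [45,[0,0,0],[0,0,0]],
  [45,[0,0,0],[0,0,0]],
  [45,[0,0,0],[0,0,0]],
  [45,[0,0,0],[0,0,0]],
  [45,[0,0,0],[0,0,0]],
])

```text
time: 23.8
tool_pos: [0.3713, -0.2744, 0.0437]
tcp_rot: [0.386, 3.116, 0.0]
contact_force: [-0.0, 2.9, 9.2]
opening: 0.633
finger_force: 30.0
```

>>> play_rows([
  [45,[0,0,0.03],[0,0,0]],
  [45,[0,0,0.05],[0,0,0]],
  [45,[0,0,0.06],[0,0,0]],
  [45,[0,0,0.06],[0,0,0]],
  [45,[0,0,0.04],[0,0,0]],
  [45,[0,0,0],[0,0,0]],
  [45,[0,0,0],[0,0,0]],
  [45,[0,0,0],[0,0,0]],
  [45,[0,0,0],[0,0,0]],
])

```text
time: 24.7
tool_pos: [0.3703, -0.2743, 0.1622]
tcp_rot: [-0.387, -3.116, -0.0]
contact_force: [-0.3, -0.9, -0.7]
opening: 0.636
finger_force: 30.0
```

```bash
python3 f.py
```

```text
[[ 0.61 -0.2  -1.11]
 [ 0.39  0.87 -0.23]
 [-0.41 -0.07 -0.83]
 [-0.52 -0.8  -0.34]] [ 0.01652213 -0.05037581 -0.62801938] [ 1.09442230e-02 -4.65343952e+01  6.40158892e+00 -3.73633683e+01
  5.09036332e-02  5.36178367e-02  5.85195841e-03] [ 0.37046709 -0.27445726  0.16257623]
```

T1 is empty too, so it goes to the near compartment.

>>> play_rows([
  [45,[0.01,0.03,0],[0,0,0]],
  [45,[0.018,0.058,0],[0,0,0]],
  [45,[0.018,0.058,0],[0,0,0]],
  [45,[0.018,0.058,0],[0,0,0]],
  [45,[0.018,0.058,0],[0,0,0]],
  [45,[0.018,0.058,0],[0,0,0]],
  [45,[0.018,0.058,0],[0,0,0]],
  [45,[0.018,0.058,0],[0,0,0]],
  [45,[0.018,0.058,0],[0,0,0]],
  [45,[0.018,0.058,0],[0,0,0]],
])

```text
time: 25.9
tool_pos: [0.4568, 0.0028, 0.1628]
tcp_rot: [-0.387, -3.118, 0.0]
contact_force: [0.8, 0.1, -0.4]
opening: 0.636
finger_force: 30.0
```

>>> play_rows([
  [45,[0.018,0.058,0],[0,0,0]],
  [45,[0.018,0.058,0],[0,0,0]],
  [45,[0.018,0.058,0],[0,0,0]],
  [45,[0.018,0.058,0],[0,0,0]],
  [45,[0.018,0.058,0],[0,0,0]],
  [45,[0.018,0.058,0],[0,0,0]],
  [45,[0.018,0.058,0],[0,0,0]],
  [45,[0.018,0.058,0],[0,0,0]],
  [45,[0,0,0],[0,0,0]],
  [45,[0,0,0],[0,0,0]],
])

```text
time: 26.9
tool_pos: [0.5285, 0.2335, 0.1623]
tcp_rot: [-0.386, -3.117, 0.002]
contact_force: [0.3, -0.6, -1.2]
opening: 0.635
finger_force: 30.0
```

>>> play_rows([
  [45,[0.008,0.022,0],[0,0,0]],
  [45,[0.008,0.022,0],[0,0,0]],
  [45,[0.007,0.021,0],[0,0,0]],
  [45,[0,0,-0.03],[0,0,0]],
  [45,[0,0,-0.04],[0,0,0]],
  [45,[0,0,-0.04],[0,0,0]],
  [45,[0,0,0],[0,0,0]],
  [45,[0,0,0],[0,0,0]],
])

```text
time: 27.7
tool_pos: [0.5401, 0.2657, 0.1076]
tcp_rot: [-0.387, -3.117, 0.001]
contact_force: [-0.8, -0.0, 0.1]
opening: 0.634
finger_force: 30.0
```

```bash
python3 - <<'E'
from h import *
im=capture("side");cv2.imwrite("pics/s4.png",cv2.resize(im[60:220,160:380],None,fx=3,fy=3));print(env.sense()["tool_pos"])
E
```

```text
[0.54046641 0.26591823 0.10834468]
```

View pics/s4.png

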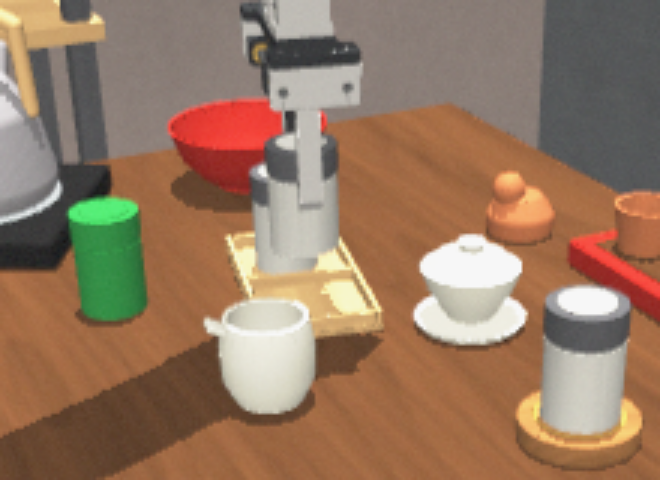

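The first empty tin stands in the far compartment, and the held tin is above the near one. Lowering it now.

>>> play_rows([
  [45,[0,0,-0.03],[0,0,0]],
  [45,[0,0,-0.04],[0,0,0]],
  [45,[0,0,-0.03],[0,0,0]],
  [45,[0,0,-0.014],[0,0,0]],
  [45,[0,0,-0.004],[0,0,0]],
  [45,[0,0,0],[0,0,0]],
  [45,[0,0,0],[0,0,0]],
])

```text
time: 28.45
tool_pos: [0.5405, 0.2662, 0.0492]
tcp_rot: [0.387, 3.117, 0.0]
contact_force: [0.3, 0.3, -0.5]
opening: 0.634
finger_force: 30.0
```

>>> play_rows([
  [45,[0,0,-0.002],[0,0,0]],
  [45,[0,0,0],[0,0,0]],
  [64,[0,0,0],[0,0,0]],
  [70,[0,0,0],[0,0,0]],
  [74,[0,0,0],[0,0,0]],
  [74,[0,0,0],[0,0,0]],
  [74,[0,0,0.04],[0,0,0]],
  [74,[0,0,0.08],[0,0,0]],
  [74,[0,0,0.08],[0,0,0]],
  [74,[0,0,0.1],[0,0,0]],
])

```text
time: 29.45
tool_pos: [0.5394, 0.2656, 0.1985]
tcp_rot: [-0.387, -3.116, 0.002]
contact_force: [-0.2, 0.4, -0.1]
opening: 0.789
finger_force: 0.0
```

>>> play_rows([
  [74,[-0.06,-0.03,0.04],[0,0,0]],
  [74,[-0.06,-0.04,0.04],[0,0,0]],
  [74,[-0.06,-0.04,0.04],[0,0,0]],
  [74,[-0.06,-0.04,0],[0,0,0]],
  [74,[-0.06,-0.04,0],[0,0,0]],
  [74,[0,-0.04,0],[0,0,0]],
  [74,[0,0,0],[0,0,0]],
  [74,[0,0,0],[0,0,0]],
])

```text
time: 30.25
tool_pos: [0.3903, 0.1512, 0.2582]
tcp_rot: [0.387, 3.117, 0.001]
contact_force: [0.7, -0.2, -1.1]
opening: 0.788
finger_force: 0.0
```

```bash
python3 - <<'E'
from h import *
for n in("scene","side"): cv2.imwrite(f"pics/e_{n}.png",capture(n))
E
```

```text
(no output)
```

View pics/e_scene.png

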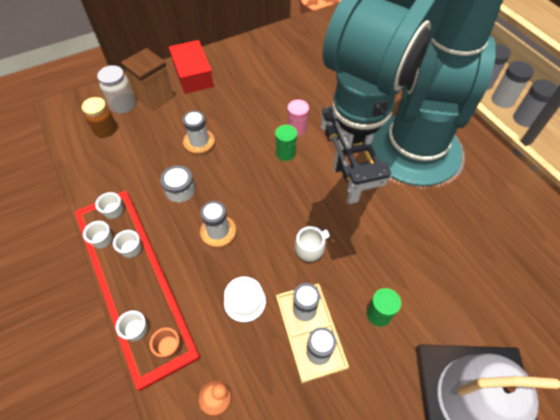

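View pics/e_side.png

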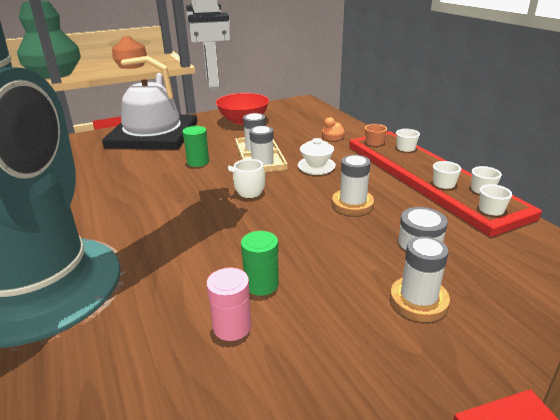

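Both views show tins on the two stands (scene tops (195,121) and (213,212)) and in both compartments ((306,295) and (321,340)), with the bystanders unmoved. I'll check the numbers, then hand in.

```bash
python3 - <<'E'
from h import *
im=cv2.imread("pics/e_scene.png")
u=np.array([.225,.974]);v=np.array([.974,-.225]);ok=True
for p,z,t in [((195,119),.108,(.552,-.326)),((213,211),.108,(.629,-.020)),((306,295),.095,None),((321,341),.095,None)]:
    c=circ("scene",pale_blob(im,p,13),z)
    if t is not None: d=c[:2]-t; ok&=np.hypot(*d)<.008; print("stand err",d,c[2])
    else:
        d=c[:2]-(.551,.315); print("tray x,y",d@v,d@u,c[2]); ok&=abs(d@v)<.02 and abs(abs(d@u)-.049)<.015
print(ok)
if ok: print(env.job_done())
E
```

```text
stand err [0.     0.0009] 0.0548
stand err [0.0003 0.0008] 0.0523
tray x,y -0.0006556000000000254 -0.05001389999999998 0.0556
tray x,y 0.0002357999999999382 0.050942899999999965 0.0533
True
the job is handed in; nothing more can be done
None
```

Job handed in: the two full tins stand within about 1 mm of the stand centres, one empty tin stands in each tray compartment, and the bystanders look unmoved in the final views; the hand-in returned no verdict.

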